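# Clamp the cork jar and hold its bayonet lid halfway

## Robot

A 6-joint arm with a two-finger parallel gripper is mounted at the origin on the work surface. World frame = base frame: x ahead of the robot, y to its left, z up, the work surface at z = 0. Lengths are in m, angles in rad, forces in N, time in s.
With the tool pointing down it reaches from about 0.35 to 0.775 m from the base axis. Payload 7.3 kg.
Tool frame: the origin (TCP) lies where the fingers leave the gripper's body, on its centre line; the fingertips stand 66 mm ahead of it and the grasp point (between the pads) lies 47 mm ahead of it (robot.tips_ahead is the distance from the TCP to the fingertips, in m); z points along the fingers, y is the line along which they close (so a half turn about z gives the same grasp; the last joint's range is limited). The gripper opens to 92 mm and grips with 3 to 60 N. Pads are 19 mm wide; open, the fingers measure 130 mm over their backs; the gripper's body (75 mm by 190 mm) begins 47 mm behind the grasp point.
Start: joints at [0.96, 0.342, 1.524, -0, 1.275, -0.146], TCP at [0.235, 0.469, 0.292] pointing down, gripper open.
Joint ranges: [-2.53, 2.53], [-0.77, 2.02], [0.04, 2.7], [-1, 4.14], [0.28, 2.66], [-3.11, 3.11]. Speed limits (rad/s): [2.57, 2.57, 3.14, 3.14, 3.14, 3.14].

## Interface

Orientations are given as [roll, pitch, yaw] about the fixed x, y, z axes, in that order (R = Rz(yaw) Ry(pitch) Rx(roll)).
In Python, from cell import robot gives the robot as it stands.
- The arm moves only by the shell command python3 -m inch 'ROWS' [FORCE]. ROWS is a JSON object of lists of equal length, an entry for each row: "travel": the shift along the tool's x, y, z in mm, a list of three; "turn": the turn about the tool's z in units of 5 degrees (1.0 is 5 degrees); "claw": the closure, from -1 (fully open) to 1 (shut). A call has 1 to 12 rows; each row is the pose to reach, as a shift and turn from the pose commanded when the call began, along the tool's axes at that moment; what a row does not reach only later rows make up. A row lasts 1/10 s, in which the tool goes at most 50 mm and 8.59 degrees, less where a joint would pass 70% of its speed; a pose out of reach is approached as far as the arm can. A call with a gripper value outside its range is refused whole. The fingers move at their own pace and stop on an object; FORCE is the grip in N (left out, the last holds). Time passes only in rows, so rows that repeat a pose let the fingers close. It gives the time, the measured TCP pose, the force, the opening and the grip force at its end, in the units of the state.
- robot.observe(): the state, without advancing time (a new reading comes with each control period).
- robot.read_camera(name): name is "scene" or "top" or "wrist"; returns a dict with "pixels" (420x560x3 uint8, red, green, blue), "fx", "fy", "cx", "cy" (pixels), "cam_to_world" (4x4, takes a point from camera to world coordinates). Camera axes: x right, y down, z forward; pixel columns grow to the right and rows downward; lengths in m; the calibration is good to about 2 mm. The wrist camera is an equidistant fisheye: a pixel r from the principal point sees the ray r / f radians off the axis. A picture is of the moment at which its call begins. There is no depth.
- robot.hand_in(): hands the job in; it is judged then, once.
The state is a dict: "time": time; "qpos": joint angles; "qvel": joint speeds; "joint_efforts": joint torques, N m; "tool_pos": TCP position; "tool_rot": TCP orientation; "contact_force": force on the tool from outside, world axes, zero at the start; "torque": the same for the moment, N m; "opening": finger opening in m; "grip_force": force on a finger pad.
Only numpy, scipy, OpenCV 4.12 (cv2) and the standard library are available. Lean on these libraries where they do the work, as an engineer would, in place of code of your own. Each camera call takes 0.05 s, during which the arm holds its last target. There are 200 camera calls.

## Task

First turn the brass lock collar of the jar's stand by its upright peg until the peg stands over the locked mark (the iron tongue that sticks out of the stand's foot). Then put the bayonet lid with the wooden bar grip into the jar's mouth, lugs down through the two slots, and twist it clockwise (seen from above) until the bar points at the single halfway ridges, without going on to where the lid clicks locked. Finish with the lid fully down and the gripper still gripping it at the halfway ridges, so that I can check its seal; leave everything else on the counter where it is.

Things in the scene. Friction and masses are not known exactly. Their poses are not given: they have to be found in the camera images.
- jar: White glazed cork jar, at most 56 radius, 100 high, in a round cast-iron stand (foot plate radius 76, 8 high), fixed to the counter. Origin: centre of the stand's underside, z up; the x axis runs through the two slots in the jar's mouth.
- jar_mouth (a point): Mouth centre, at the rim's height (100). Steel bayonet ring: inner radius 34, 6 thick, the lid's disc rests on it; slots at the jar's +x and -x, at least 18 wide, out to radius 44. Under the ring the lugs turn freely clockwise (seen from above, falling yaw) for 80 degrees; counterclockwise a stop blocks them after about 12 degrees.
- collar (a joint): Angle (rad, 0 to 1.25) of the captive brass collar about the jar's axis, growing counterclockwise seen from above. 1.0 is the locked mark. The peg stands at 50 degrees + this angle from the jar's x axis. Friction holds it (about 1.5 N at the peg), no spring. Ring 10 to 24 above the counter, radius 55 to 68; arm to the peg 12 to 20 above the counter, out to radius 99.
- collar_peg (a point): Centre of the top of the collar's upright round brass peg: diameter 13, from 20 up to 72 above the counter, 92 from the jar's axis. It can be pinched or pushed.
- lock_mark (a point): The locked mark: point on the upper face of the 18 wide iron tongue of the stand's foot, 92 from the jar's axis, 8 above the counter, straight below the peg when the collar is at 1.0. The tongue reaches out to radius 119 with a low rib across its end (up to 14 above the counter).
- lid: Loose bayonet lid, 0.28 kg, upright. Origin: centre of underside; x along bar grip and lugs (both ways round alike). Heights: steel plug radius 31.5, 0 to 18; two lugs at +x and -x out to radius 39.5, 13 wide, 0 to 8; white disc radius 46, 18 to 25; dark wooden bar 60 long (x), 16 wide (y), 25 to 60. Fully down, its origin is 82 above the jar's origin.
- half_mark: The halfway marks: two single steel ridges 4 wide on opposite sides of the jar's neck just below the rim, 46 to 56 from the axis. Origin and z axis those of the jar; its x axis runs through both ridges, 60 degrees clockwise (yaw -1.047 rad) from the jar's x axis. Double ridges a further 60 degrees on mark the locked position.
- latch (a joint): Travel (m) of the small spring latch inside the jar under the ring, 0 when untouched, to 0.006; a lug turned beyond about 85 degrees from the slots pushes it out and clicks past. It must not be tripped.
- cork_a: Cherrywood cork, upright cylinder 26 diameter, 45 high, loose; origin at the underside. Leave alone.
- cork_b: Second cherrywood cork, as cork_a. Leave alone.
- corkscrew: Chrome double-lever corkscrew lying flat, about 190 long along its x, 90 wide, 28 high, loose; origin on the counter below its body. Leave alone.
- plain_lid: Plain white lid without lugs, radius 42, with a round knob, 37 high, loose; not the lid for this job. Leave alone.
- dish: Brass bowl, radius 50, 30 high, loose. Leave alone.
- bottle: Squat closed green glass bottle, radius 30, 110 high, loose, upright. Leave alone.
There are look-alikes about, which are no part of the job. What is shaped like the lid but orange or red is not meant.

How it is judged:
On the way, in this order (a step that is already met when the one before it is completed fails the run):
1. the lock collar is turned to its locked mark (0.88 to 1.12 rad) while the lid is still off the jar (value of joint collar between 0.88 and 1.12 rad and horizontal distance between lid and jar above 0.08 m), for 0.2 s.
2. the lid is fully down in the mouth with its lugs through the slots (within 0.25 rad of them) (horizontal distance between lid and jar below 0.006 m and z of lid in the frame of jar between 0.077 and 0.0855 m and angle between lid's own z axis and vertical below 0.07 rad and angle between the x axis of lid and the x axis of jar, either way round below 0.25 rad), for 0.05 s.
At the end, for the whole second after the job is handed in: Collar between 0.88 and 1.12 rad; lid fully down in the jar (origin 77 to 85.5 mm above the jar's origin, within 6 mm of its axis, tilt under 0.07 rad), its bar within 0.2 rad of the halfway ridges, at rest, the fingers still gripping it with more than 2 N; the latch untripped (value of joint collar between 0.88 and 1.12 rad and horizontal distance between lid and jar below 0.006 m and z of lid in the frame of jar between 0.077 and 0.0855 m and angle between lid's own z axis and vertical below 0.07 rad and angle between the x axis of lid and the x axis of half_mark, either way round below 0.2 rad and contact force between the fingers and lid above 2 N and angular speed of lid below 0.1 rad/s and linear speed of lid below 0.02 m/s and value of joint latch below 0.002 m); the arm keeps its last pose, push and grip.
It fails at once if the lid was turned on until the latch tripped (clicked) (value of joint latch above 0.002 m).
It fails at once if another loose thing on the counter was disturbed (moved over 20 mm) (distance of any of cork_a, cork_b, corkscrew, plain_lid, dish, bottle from where it was at the start of the episode above 0.02 m).
It also fails if it takes over 61 s, if anything falls off the work surface, if the arm or the gripper's body presses on something with over 40 N, if the wrist force passes 120 N, or if a joint passes its speed limit or range.

## Working session

There is one attempt and no reset: what is moved stays moved. The work goes in short steps, Python scripts to look and compute and a shell command to move; the robot and the scene stay as the last step left them, time stands still between calls to the robot, and variables do not carry over. Pictures are saved under pics/ and viewed, at most 10 in all, crops included, and the job is handed in when it is done.

```bash
mkdir -p pics; ls; python3 - <<'E'
from cell import robot
import cv2,numpy as np
for n in ["scene","top","wrist"]:
    c=robot.read_camera(n); cv2.imwrite(f"pics/{n}0.png",c["pixels"][:,:,::-1])
    print(n,c["fx"],c["cx"],c["cy"],np.round(c["cam_to_world"],3).tolist())
s=robot.observe(); print(s["tool_pos"],s["tool_rot"],s["time"],s["opening"])
E
```

```text
pics
scene 430.5247253475057 276.9129306819146 206.10178166674348 [[-0.724, 0.427, -0.542, 1.104], [0.689, 0.473, -0.549, 0.537], [0.021, -0.771, -0.636, 0.711], [0.0, 0.0, 0.0, 1.0]]
top 387.0495738286803 275.14804620744246 211.218683112529 [[0.026, -0.993, 0.113, 0.462], [-1.0, -0.023, 0.021, -0.034], [-0.018, -0.114, -0.993, 0.981], [0.0, 0.0, 0.0, 1.0]]
wrist 325.19226210127806 279.08444039322194 206.67953295044586 [[0.448, 0.851, 0.274, 0.16], [0.894, -0.426, -0.14, 0.507], [-0.002, 0.308, -0.951, 0.386], [0.0, 0.0, 0.0, 1.0]]
[0.23517426 0.4691389  0.29169985] [-3.14045515e+00 -1.78952187e-04  2.67682395e+00] 0.15 0.09177390681584299
```

View pics/top0.png

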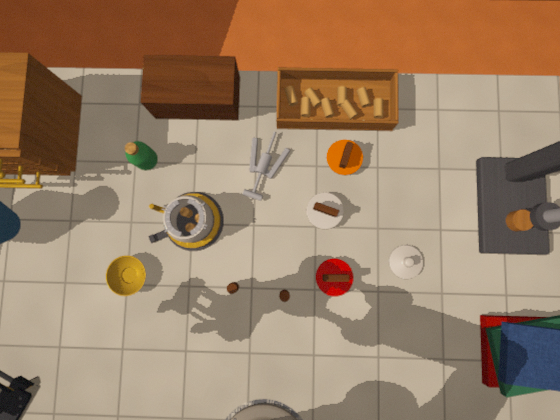

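View pics/scene0.png

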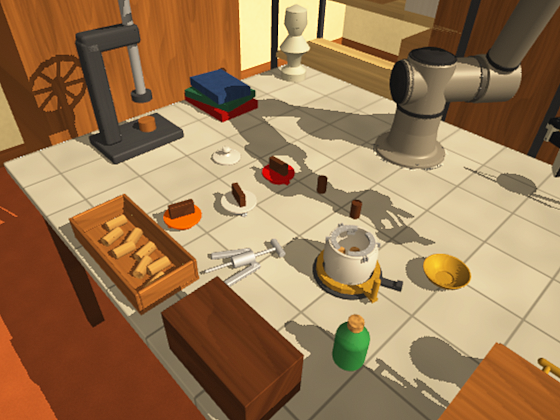

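The top view shows the white lid at about (325,211), the jar at (187,218), the peg at about (154,207) and the tongue at (160,237). Orange and red look-alikes sit at (345,157) and (335,277). Next I'll measure with an enlarged crop.

```bash
cat > h.py <<'E'
import numpy as np,cv2
from cell import robot
def ray(c,u,v,fish=False):
    x=(u-c["cx"])/c["fx"];y=(v-c["cy"])/c["fy"]
    if fish:
        r=np.hypot(x,y); d=np.array([x/r*np.sin(r),y/r*np.sin(r),np.cos(r)]) if r>1e-9 else np.array([0,0,1.])
    else: d=np.array([x,y,1.])
    T=c["cam_to_world"]; return T[:3,3],T[:3,:3]@d
def plane(c,u,v,z,fish=False):
    o,d=ray(c,u,v,fish); return (o+d*(z-o[2])/d[2])[:2]
def proj(c,p,fish=False):
    T=np.array(c["cam_to_world"]); q=T[:3,:3].T@(np.array(p)-T[:3,3])
    if fish:
        th=np.arctan2(np.hypot(q[0],q[1]),q[2]); k=th/np.hypot(q[0],q[1])
        return c["cx"]+c["fx"]*q[0]*k,c["cy"]+c["fy"]*q[1]*k
    return c["cx"]+c["fx"]*q[0]/q[2],c["cy"]+c["fy"]*q[1]/q[2]
E
python3 - <<'E'
from h import *
c=robot.read_camera("top");im=c["pixels"][:,:,::-1]
a=cv2.resize(im[170:270,130:240],None,fx=5,fy=5,interpolation=cv2.INTER_CUBIC)
b=cv2.resize(im[185:235,300:350],None,fx=5,fy=5,interpolation=cv2.INTER_CUBIC)
o=np.zeros((500,800,3),np.uint8);o[:,:550]=a;o[:250,550:]=b
cv2.imwrite("pics/z1.png",o)
s=robot.read_camera("scene")["pixels"][:,:,::-1]
cv2.imwrite("pics/z2.png",cv2.resize(s[215:310,300:420],None,fx=6,fy=6,interpolation=cv2.INTER_CUBIC))
# bar
hsv=cv2.cvtColor(im.copy(),cv2.COLOR_BGR2HSV)
roi=hsv[185:240,300:350]
w=((roi[...,2]>150)&(roi[...,1]<40)).astype(np.uint8)
g=((roi[...,2]<110)&(roi[...,1]>110)).astype(np.uint8)
n,l,st,ce=cv2.connectedComponentsWithStats(g)
for i in range(1,n):
  if st[i][4]>30:
    ys,xs=np.where(l==i); P=np.array([plane(c,x+300,y+185,.06) for x,y in zip(xs,ys)])
    r=cv2.minAreaRect((P*1000).astype(np.float32)); print("bar",ce[i]+[300,185],st[i],P.mean(0),r)
E
```

```text
bar [326.51898734 207.43037975] [15 18 24 11 79] [ 0.57880688 -0.13731345] ((578.3436279296875, -137.14173889160156), (57.15018844604492, 9.275062561035156), 71.44020080566406)
bar [323.4   211.125] [14 22 22  9 40] [ 0.56973548 -0.12997441] ((569.1296997070312, -132.23117065429688), (53.41436767578125, 4.539935111999512), 71.11774444580078)
```

View pics/z1.png

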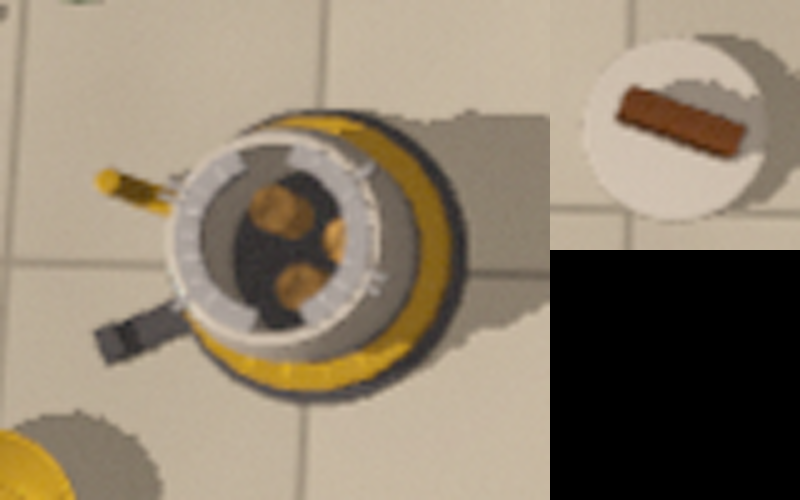

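View pics/z2.png

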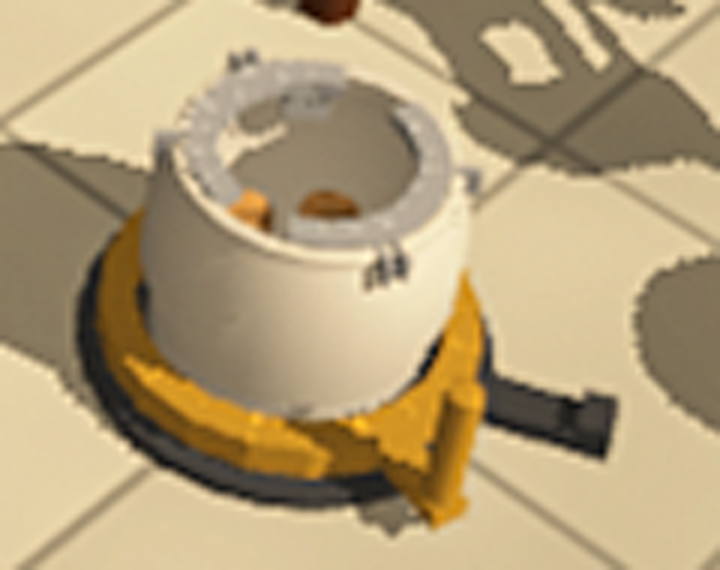

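The crop shows the jar rim centred at crop (273,238), slots at (266,155) and (280,315), single ridges at (365,170) and (178,305), peg top at (105,180), and tongue end at (108,345). The bar centre is at (681,122).

```bash
python3 - <<'E'
from h import *
c=robot.read_camera("top")
P=lambda X,Y,z:plane(c,130+X/5-.4,170+Y/5-.4,z)
L=lambda X,Y,z:plane(c,300+(X-550)/5-.4,185+Y/5-.4,z)
j=P(273,238,.1);print("jar",j)
ang=lambda v:np.degrees(np.arctan2(v[1],v[0]))
print("slots",ang(P(266,155,.1)-P(280,315,.1)),"ridges+60",ang(P(365,170,.095)-P(178,305,.095))+60,"dbl+120",ang(P(380,285,.095)-P(172,185,.095))+120)
foot=P(320,255,.02);print("foot guess",foot)
p=P(105,180,.072);print("peg",p,np.linalg.norm(p-j),ang(p-j))
t=P(108,345,.014);print("tongue",t,np.linalg.norm(t-j),ang(t-j))
q=[L(*x,.06) for x in [(632,88),(617,118),(730,158),(746,125)]]
print("bar",np.mean(q,0),ang(q[3]-q[0]),ang(q[2]-q[1]))
print("disc",L(674,129,.025))
for n,x,y in [("corkA",232,287.5),("corkB",284,295.5)]: print(n,plane(c,x,y,.045))
print("bottle",plane(c,132,148,.11),"dish",plane(c,126,276,.03))
s=robot.observe();print(s["time"],s["tool_pos"])
E
```

```text
jar [0.54347099 0.19293907]
slots 7.989491166522051 ridges+60 7.776557178655388 dbl+120 5.979331008848376
foot guess [0.54292759 0.18947755]
peg [0.57188214 0.28194618] 0.09343156715860948 72.29687045307611
tongue [0.49558729 0.29537044] 0.11307092740992913 115.05473061883085
bar [ 0.57488251 -0.13573304] -106.8921773177391 -108.37080478964268
disc [ 0.57570663 -0.13609879]
corkA [0.38302714 0.08379745]
corkB [ 0.36769602 -0.04056458]
bottle [0.7010468  0.32064236] dish [0.40237757 0.34614317]
0.3 [0.23524147 0.46924813 0.29201684]
```

```bash
cat >> h.py <<'E'
from scipy.spatial.transform import Rotation as Ro
def need(p,yaw):
    s=robot.observe(); R=Ro.from_euler("xyz",s["tool_rot"]).as_matrix()
    d=R.T@(np.array(p)-s["tool_pos"])*1000
    y=(np.degrees(s["tool_rot"][2])-yaw+180)%360-180
    print("travel",np.round(d,1),"turn",round(y/5,2),"t",s["time"])
E
python3 -c "
from h import *
need([.571,.280,.22],72.3)"
```

```text
travel [-385.   -18.7   72. ] turn 16.21 t 0.3
```

```bash
python3 -m inch '{"travel":[[-45,-2,10],[-90,-4,20],[-135,-6,30],[-180,-8,40],[-225,-10,50],[-270,-12,60],[-315,-15,70],[-360,-18,72],[-385,-19,72],[-385,-19,72],[-385,-19,72],[-385,-19,72]],"turn":[1.5,3,4.5,6,7.5,9,10.5,12,13.5,15,16.2,16.2],"claw":[-1,-1,-1,-1,-1,-1,-1,-1,-1,-1,-1,-1]}' 20; python3 - <<'E'
from h import *
need([.571,.280,.108],72.3)
c=robot.read_camera("wrist");im=c["pixels"][:,:,::-1].copy()
print("pegpred",proj(c,[.571,.280,.072],True),"lockmark",proj(c,[.504,.276,.008],True),"jar",proj(c,[.543,.192,.1],True))
cv2.imwrite("pics/w1.png",im)
E
```

```text
time: 1.5
tool_pos: [0.5711, 0.2795, 0.2199]
tool_rot: [-3.141, 0.0, 1.262]
contact_force: [0.2, -0.3, -0.4]
opening: 0.0917
grip_force: 0.0
travel [  0.5  -0.2 111.9] turn -0.0 t 1.5
pegpred (np.float64(278.5252118797714), np.float64(212.406359523247)) lockmark (np.float64(216.62588076580226), np.float64(214.40495875565557)) jar (np.float64(278.6793062618644), np.float64(328.16536593346586))
```

View pics/w1.png

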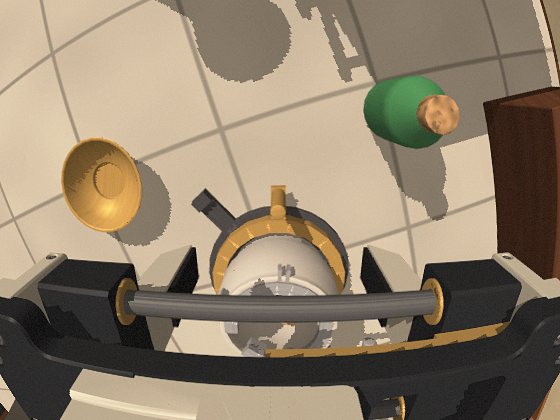

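The wrist view shows the peg top at about (278,211), where predicted, and the tongue at about (216,210). Descending and pinching.

```bash
python3 -m inch '{"travel":[[0,0,40],[0,0,75],[0,0,100],[0,0,112],[0,0,112],[0,0,112],[0,0,112],[0,0,112],[0,0,112],[0,0,112],[0,0,112],[0,0,112]],"turn":[0,0,0,0,0,0,0,0,0,0,0,0],"claw":[-1,-1,-1,-1,-1,1,1,1,1,1,1,1]}' 20; python3 - <<'E'
from h import *
s=robot.observe();p=s["tool_pos"];J=np.array([.5435,.1925])
R=Ro.from_euler("xyz",s["tool_rot"]).as_matrix()
for a in np.linspace(0,42.6,9)[1:]:
    r=Ro.from_euler("z",a,degrees=True).as_matrix()[:2,:2]
    q=np.r_[J+r@(p[:2]-J),p[2]]; print(np.round(R.T@(q-p)*1000,1),round(-a/5,2))
E
```

```text
time: 2.75
tool_pos: [0.5709, 0.2798, 0.1083]
tool_rot: [3.142, -0.0, 1.263]
contact_force: [0.1, -0.1, 0.0]
opening: 0.0405
grip_force: 0.0
[-0.4 -8.5 -0. ] -1.06
[ -1.6 -16.9  -0. ] -2.13
[ -3.6 -25.2  -0. ] -3.2
[ -6.4 -33.2  -0. ] -4.26
[ -9.8 -41.   -0. ] -5.32
[-14.  -48.4  -0. ] -6.39
[-18.9 -55.4  -0. ] -7.46
[-24.3 -61.9  -0. ] -8.52
```

```bash
python3 -m inch '{"travel":[[0,0,0],[0,0,0],[0,0,0],[0,0,0],[0,0,0],[0,0,0],[0,0,0],[0,0,0]],"turn":[0,0,0,0,0,0,0,0],"claw":[1,1,1,1,1,1,1,1]}' 20 && python3 -m inch '{"travel":[[0,-8.5,0],[-1.6,-17,0],[-3.6,-25,0],[-6.4,-33,0],[-10,-41,0],[-14,-48.5,0],[-19,-55.5,0],[-24.5,-62,0],[-24.5,-62,0],[-24.5,-62,0],[-24.5,-62,0]],"turn":[-1,-2.1,-3.2,-4.3,-5.3,-6.4,-7.5,-8.5,-8.5,-8.5,-8.5],"claw":[1,1,1,1,1,1,1,1,1,1,1]}' 20; python3 - <<'E'
from h import *
p=robot.observe()["tool_pos"]; v=p[:2]-[.5435,.1925]; print(np.hypot(*v),np.degrees(np.arctan2(v[1],v[0])))
E
```

```text
time: 3.55
tool_pos: [0.5709, 0.2798, 0.1082]
tool_rot: [-3.142, -0.0, 1.263]
contact_force: [0.2, 0.4, 0.0]
opening: 0.0128
grip_force: 20.0
time: 4.65
tool_pos: [0.5044, 0.2757, 0.1082]
tool_rot: [-3.141, -0.001, 2.003]
contact_force: [-2.6, 5.0, -0.3]
opening: 0.0124
grip_force: 20.0
0.09192448418550339 115.19524184219372
```

```bash
python3 -m inch '{"travel":[[0,0,0],[0,0,0],[0,0,0],[0,0,0],[0,0,0],[0,0,-20],[0,0,-60],[0,0,-110],[0,0,-150],[0,0,-150],[0,0,-150]],"turn":[0,0,0,0,0,0,0,0,0,0,0],"claw":[-1,-1,-1,-1,-1,-1,-1,-1,-1,-1,-1]}' 20; python3 - <<'E'
from h import *
c=robot.read_camera("wrist");im=c["pixels"][:,:,::-1].copy()
cv2.imwrite("pics/w2.png",im)
print(proj(c,[.5044,.2757,.072],True),proj(c,[.5044,.2757,.008],True))
need([.575,-.136,.22],72.5)
E
```

```text
time: 5.75
tool_pos: [0.5046, 0.2752, 0.2591]
tool_rot: [3.139, 0.0, 2.005]
contact_force: [0.5, 0.4, -0.5]
opening: 0.0908
grip_force: 0.0
(np.float64(278.676339847376), np.float64(198.11211644177263)) (np.float64(278.61763989934946), np.float64(181.50683141397158))
travel [-402.7 -108.4   37.8] turn 8.47 t 5.8
```

View pics/w2.png

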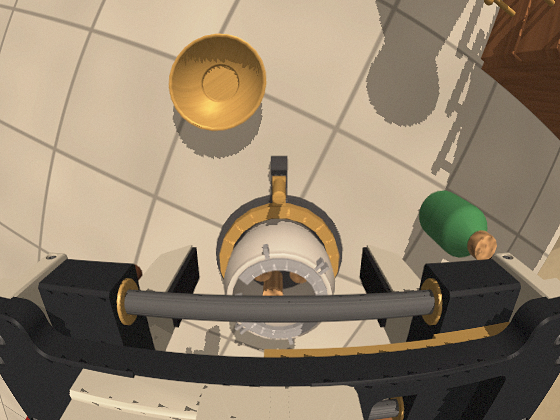

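The peg stands on the tongue (both at column 278). Next, the lid.

```bash
python3 -m inch '{"travel":[[-40,-11,4],[-80,-22,8],[-120,-33,12],[-160,-43,16],[-200,-54,20],[-240,-65,24],[-280,-76,28],[-320,-87,32],[-360,-98,36],[-403,-108,38],[-403,-108,38],[-403,-108,38]],"turn":[0.8,1.7,2.5,3.4,4.2,5.1,6,6.8,7.6,8.5,8.5,8.5],"claw":[-1,-1,-1,-1,-1,-1,-1,-1,-1,-1,-1,-1]}' 20; python3 - <<'E'
from h import *
c=robot.read_camera("wrist");im=c["pixels"][:,:,::-1].copy()
cv2.imwrite("pics/w3.png",im)
print(proj(c,[.575,-.136,.06],True))
hsv=cv2.cvtColor(im,cv2.COLOR_BGR2HSV)
g=((hsv[...,2]<150)&(hsv[...,1]>110)&((hsv[...,0]<18)|(hsv[...,0]>172))).astype(np.uint8)
g=cv2.morphologyEx(g,cv2.MORPH_CLOSE,np.ones((3,3)))
n,l,st,ce=cv2.connectedComponentsWithStats(g)
for i in range(1,n):
  if st[i][4]>150: 
    ys,xs=np.where(l==i); P=np.array([plane(c,x,y,.06,True) for x,y in zip(xs,ys)])
    print(ce[i],st[i],cv2.minAreaRect((P*1000).astype(np.float32)))
E
```

```text
time: 7.0
tool_pos: [0.5751, -0.1364, 0.2181]
tool_rot: [-3.138, -0.001, 1.262]
contact_force: [0.2, 0.2, 0.4]
opening: 0.0918
grip_force: 0.0
(np.float64(279.32881621044123), np.float64(208.63419588513494))
[505.2143338  114.62647653] [  444     4   116   270 16339] ((827.6130981445312, -156.3297119140625), (288.9512023925781, 158.4403839111328), 87.2758560180664)
[39.36384977 61.14201878] [ 20  48  41  26 852] ((405.89691162109375, 68.02326202392578), (23.010087966918945, 56.10177993774414), 54.96137237548828)
[ 63.54640371 174.01972158] [ 44 159  40  32 862] ((393.06793212890625, -42.64032745361328), (23.139944076538086, 51.930416107177734), 87.0019760131836)
[279.94353109 204.48820586] [ 271  167   20   76 1399] ((576.2879028320312, -133.95005798339844), (64.54609680175781, 15.047926902770996), 71.46697235107422)
[432.70689655 214.87804878] [ 401  196   69   45 2378] ((705.1815185546875, -186.97056579589844), (41.21319580078125, 72.34973907470703), 72.91670227050781)
[131.7039801  256.59701493] [107 240  46  40 804] ((424.78948974609375, -141.99147033691406), (42.308284759521484, 34.582035064697266), 27.451766967773438)
[123.24937656 301.04987531] [115 278  20  47 401] ((392.97271728515625, -184.34014892578125), (61.75773620605469, 22.098268508911133), 59.26789474487305)
```

View pics/w3.png

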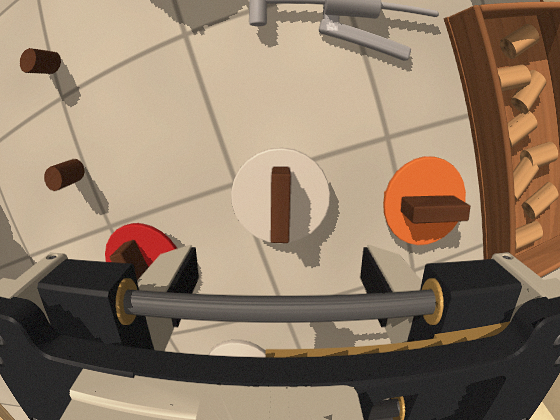

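The bar is centred under the gripper at (280,205), yaw 71.5°. Descend and grip.

```bash
python3 -m inch '{"travel":[[0,0,40],[0,0,80],[0,0,110],[0,0,121],[0,0,121],[0,0,121],[0,0,121],[0,0,121],[0,0,121],[0,0,121],[0,0,121],[0,0,121]],"turn":[0.2,0.2,0.2,0.2,0.2,0.2,0.2,0.2,0.2,0.2,0.2,0.2],"claw":[-1,-1,-1,-0.5,1,1,1,1,1,1,1,1]}' 40;  python3 -m inch '{"travel":[[0,0,0],[0,0,0],[0,0,0],[0,0,0],[0,0,0],[0,0,-30],[0,0,-70],[0,0,-110],[0,0,-150],[0,0,-150],[0,0,-150]],"turn":[0,0,0,0,0,0,0,0,0,0,0],"claw":[1,1,1,1,1,1,1,1,1,1,1]}' 40; python3 -c "
from h import *
need([.5435,.1925,.260],7.6)"
```

```text
time: 8.25
tool_pos: [0.5759, -0.1359, 0.0993]
tool_rot: [3.142, -0.0, 1.246]
contact_force: [0.2, -0.6, 0.8]
opening: 0.0245
grip_force: 0.0
time: 9.35
tool_pos: [0.5758, -0.1358, 0.2493]
tool_rot: [3.141, -0.0, 1.246]
contact_force: [-0.2, 0.2, -3.6]
opening: 0.0158
grip_force: 40.0
travel [ 300.7 -135.5  -10.8] turn 12.75 t 9.35
```

```bash
python3 -m inch '{"travel":[[30,-13,-11],[60,-27,-11],[90,-40,-11],[120,-54,-11],[150,-67,-11],[180,-81,-11],[210,-95,-11],[240,-108,-11],[270,-122,-11],[301,-135,-11],[301,-135,-11],[301,-135,-11]],"turn":[1.2,2.4,3.6,4.8,6,7.2,8.4,9.6,10.8,12,12.7,12.7],"claw":[1,1,1,1,1,1,1,1,1,1,1,1]}' 40; python3 - <<'E'
from h import *
c=robot.read_camera("scene")
print(plane(c,351.8,240.8,.1))
im=c["pixels"][:,:,::-1].copy()
w=robot.read_camera("wrist");wi=w["pixels"][:,:,::-1].copy()
o=np.zeros((600,800,3),np.uint8)
o[:600,:400]=cv2.resize(im[180:300,310:390],None,fx=5,fy=5,interpolation=cv2.INTER_CUBIC)
o[:420,400:800]=wi[:,80:480]
cv2.imwrite("pics/w4.png",o)
E
```

```text
time: 10.55
tool_pos: [0.543, 0.1933, 0.2575]
tool_rot: [3.141, 0.005, 0.139]
contact_force: [0.5, -0.6, -3.7]
opening: 0.016
grip_force: 40.0
[0.54760269 0.19327307]
```

View pics/w4.png

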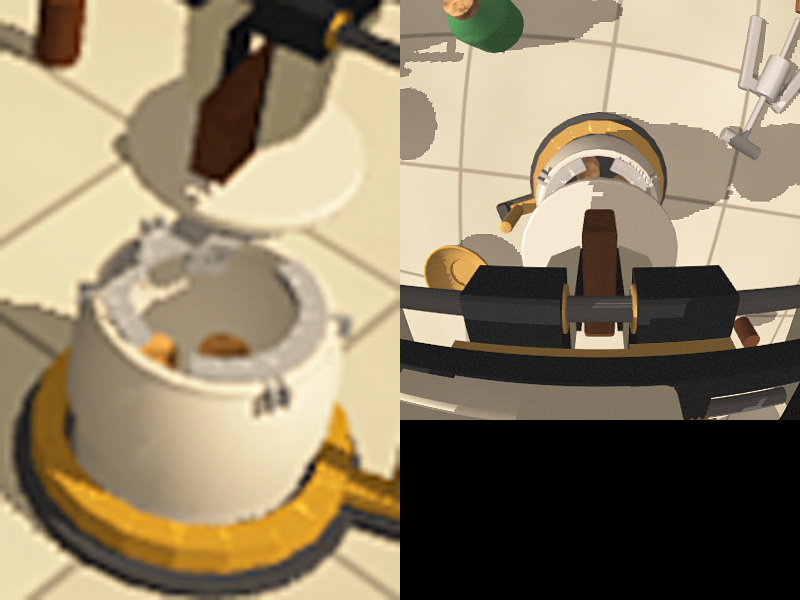

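The scene crop shows the lid hanging above the jar. In the wrist view the front slot is at about (591,166) and the bar at 600, a few mm of offset to resolve, so I'll zoom.

```bash
python3 - <<'E'
from h import *
w=robot.read_camera("wrist");wi=w["pixels"][:,:,::-1].copy()
import pickle;pickle.dump(w,open("w4.pkl","wb"))
o=np.zeros((600,800,3),np.uint8)
o[:375,:800]=cv2.resize(wi[125:200,195:355],None,fx=5,fy=5,interpolation=cv2.INTER_CUBIC)
w2=cv2.imread("pics/w2.png")
o[375:600,:280]=cv2.resize(w2[235:310,220:313],(280,225),interpolation=cv2.INTER_CUBIC)
cv2.imwrite("pics/w5.png",o)
E
```

```text
(no output)
```

View pics/w5.png

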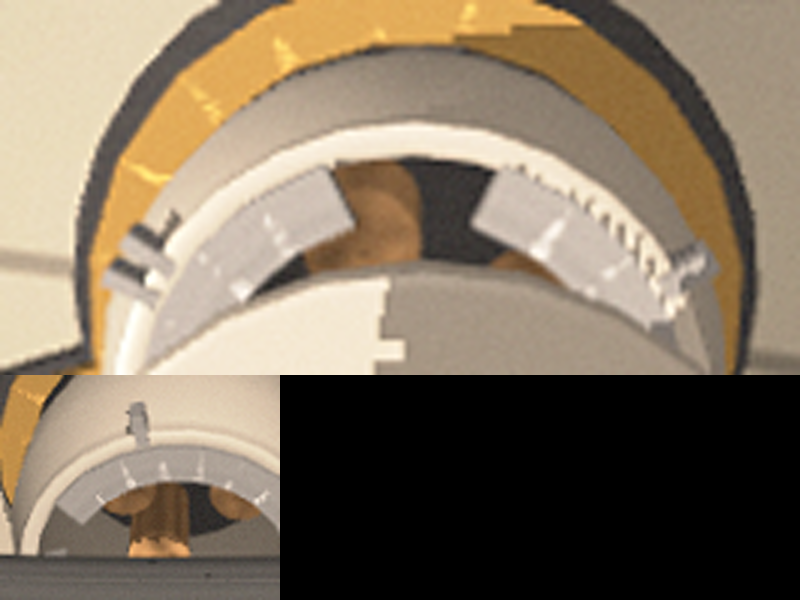

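```bash
python3 - <<'E'
from h import *
import pickle
c=pickle.load(open("w4.pkl","rb"))
P=lambda X,Y,z:plane(c,195+X/5-.4,125+Y/5-.4,z,True)
a=np.radians(7.7);X=np.array([np.cos(a),np.sin(a)])
il,ir=P(355,225,.1),P(473,222,.1);ol,orr=P(332,168,.1),P(500,168,.1)
w=np.linalg.norm(il-ir);print("w",w,np.linalg.norm(ol-orr))
d=orr-ol; d2=ir-il; print("x axis from slot edges",np.degrees(np.arctan2(d[0],-d[1])),np.degrees(np.arctan2(d2[0],-d2[1])))
print("J inner",(il+ir)/2-X*np.sqrt(.034**2-w*w/4))
t=P(413,158,.1);print("J outer slot end", t-X*.044)
dirm=(ol+orr)/2-(il+ir)/2
def fit(pts):
    A=np.c_[2*pts,np.ones(len(pts))];s=np.linalg.lstsq(A,(pts**2).sum(1),rcond=None)[0];return s[:2],np.sqrt(s[2]+s[0]**2+s[1]**2)
rim=np.array([P(*q,.1) for q in [(105,365),(215,210),(300,152),(415,121),(530,145),(620,190)]])
print("rim",fit(rim))
foot=np.array([P(*q,.008) for q in [(77,265),(130,125),(205,20),(640,25),(700,95),(752,235)]])
print("foot",fit(foot))
lid=np.array([P(*q,.2575-.0993+.025) for q in [(160,355),(280,290),(420,262),(560,290),(690,355)]])
print("lid disc",fit(lid))
# top ridges single & double
s1=P(700,258,.095);d1=P(145,255,.095);print("ridge dirs");
for J in [np.array([.5435,.193]),np.array([.546,.193])]:
    for n,q,o in (("s",s1,60),("d",d1,-60)): v=q-J;print(n,np.hypot(*v),np.degrees(np.arctan2(v[1],v[0]))+o)
print(robot.observe()["tool_pos"],robot.observe()["tool_rot"])
E
```

```text
w 0.018654280553359565 0.02635290120242095
x axis from slot edges 7.928919582751793 9.415712791914045
J inner [0.5435407  0.19316082]
J outer slot end [0.54270604 0.19323867]
rim (array([0.53741514, 0.19021452]), np.float64(0.05445318857568659))
foot (array([0.54224998, 0.19208783]), np.float64(0.07449583688868967))
lid disc (array([0.54214095, 0.19139272]), np.float64(0.04673568910600963))
ridge dirs
s 0.05359806735174949 7.292149953711913
d 0.05150160655376414 6.631728554518034
s 0.05212132958214339 5.105276585684159
d 0.05056211618137051 9.233188859060874
[0.54387201 0.19185465 0.25886112] [3.14132834e+00 2.51448968e-03 1.38166409e-01]
```

Jar ≈ (0.5434, 0.193), yaw 7.6°, so the tool is within 1 mm. Lower carefully.

```bash
python3 -m inch '{"travel":[[0,-0.7,20],[0,-0.7,40],[0,-0.7,52],[0,-0.7,55],[0,-0.7,57],[0,-0.7,59],[0,-0.7,61],[0,-0.7,63],[0,-0.7,63],[0,-0.7,63]],"turn":[0,0,0,0,0,0,0,0,0,0],"claw":[1,1,1,1,1,1,1,1,1,1]}' 40
```

```text
time: 11.7
tool_pos: [0.5441, 0.1933, 0.1974]
tool_rot: [-3.142, -0.0, 0.137]
contact_force: [0.2, 0.4, -2.7]
opening: 0.0158
grip_force: 40.0
```

```bash
python3 -m inch '{"travel":[[0,0,3],[0,0,6],[0,0,9],[0,0,11],[0,0,13],[0,0,14.5],[0,0,15.5],[0,0,15.5],[0,0,15.5]],"turn":[0,0,0,0,0,0,0,0,0],"claw":[1,1,1,1,1,1,1,1,1]}' 40
```

```text
time: 12.6
tool_pos: [0.5441, 0.1932, 0.1818]
tool_rot: [-3.142, -0.0, 0.137]
contact_force: [-0.0, 0.6, -2.9]
opening: 0.0162
grip_force: 40.0
```

```bash
python3 -m inch '{"travel":[[0,0,0.7],[0,0,1.2],[0,0,1.2],[0,0,1.2]],"turn":[0,0,0,0],"claw":[1,1,1,1]}' 40
```

```text
time: 13.0
tool_pos: [0.5442, 0.1932, 0.1811]
tool_rot: [-3.141, -0.001, 0.137]
contact_force: [-1.9, 0.3, 4.6]
opening: 0.0155
grip_force: 40.0
```

The contact force has reversed to +4.6 N, so the disc is seated on the ring. Now the twist.

```bash
python3 -m inch '{"travel":[[0,0,0],[0,0,0],[0,0,0],[0,0,0],[0,0,0],[0,0,0],[0,0,0],[0,0,0]],"turn":[0.8,1.6,2.4,3.2,4,4.8,5.5,6],"claw":[1,1,1,1,1,1,1,1]}' 40; python3 -m inch '{"travel":[[0,0,0],[0,0,0],[0,0,0],[0,0,0],[0,0,0],[0,0,0],[0,0,0],[0,0,0],[0,0,0],[0,0,0]],"turn":[0.8,1.6,2.4,3.2,4,4.8,5.5,6,6,6],"claw":[1,1,1,1,1,1,1,1,1,1]}' 40; python3 - <<'E'
from h import *
s=robot.observe();print(np.degrees(s["tool_rot"]),s["torque"])
o=np.zeros((600,800,3),np.uint8)
a=robot.read_camera("top")["pixels"][:,:,::-1];b=robot.read_camera("scene")["pixels"][:,:,::-1]
o[:,:400]=cv2.resize(a[150:270,130:210],(400,600),interpolation=cv2.INTER_CUBIC)
o[:,400:]=cv2.resize(b[180:300,315:395],(400,600),interpolation=cv2.INTER_CUBIC)
cv2.imwrite("pics/f.png",o)
E
```

```text
time: 13.8
tool_pos: [0.5446, 0.1931, 0.1811]
tool_rot: [-3.141, -0.002, -0.388]
contact_force: [0.0, -0.5, 2.1]
opening: 0.0158
grip_force: 40.0
time: 14.8
tool_pos: [0.5446, 0.1931, 0.1811]
tool_rot: [-3.14, -0.001, -0.909]
contact_force: [1.0, -1.3, 4.6]
opening: 0.0158
grip_force: 40.0
[-1.79916808e+02 -5.32778529e-02 -5.20738389e+01] [-0.25613031  0.23449318 -0.10357334]
```

View pics/f.png

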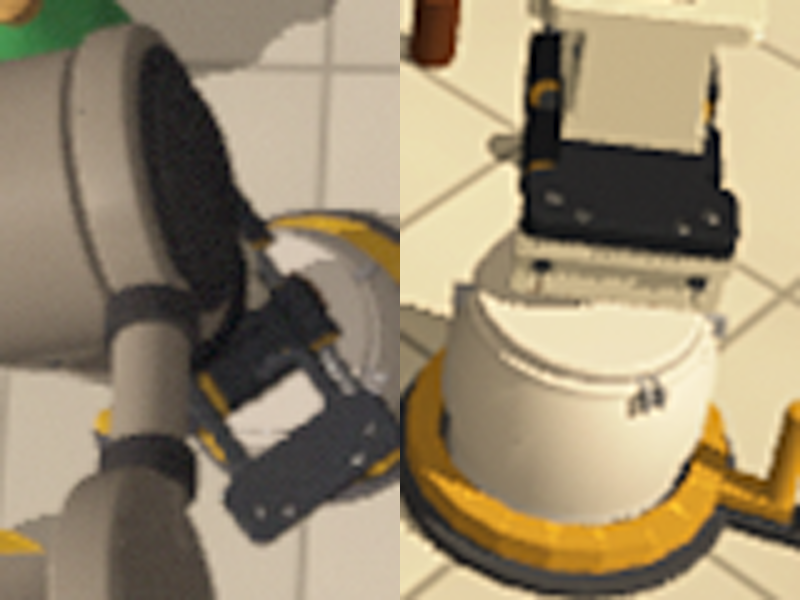

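The lid lies flush on the rim (scene crop around (590,330)), the peg is on the tongue, and tool yaw is −52.1° against a target of −52.4°. Handing in.

```bash
python3 -c "
from cell import robot
print(robot.hand_in())"
```

```text
the job is handed in; nothing more can be done
None
```

I handed the job in at about 15 s with the collar peg over the locked mark and the lid fully down, its bar within about 1° of the halfway ridges by my measurements, and the gripper still holding it at 40 N; the hand-in gave no verdict.

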